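# Seat a test probe in the board jig's wide guide

### The job

Take the hand test probe out of its rest block and seat it, tip down, in the funnel-mouthed guide on the bridge of the board-test jig, so that its tip drops all the way onto the contact at the bottom of the hole. Keep hold of it until its tip is in the hole rather than dropping it in, then leave it standing there by itself. The two slimmer guides beside it have holes too fine for this probe.

Things in the scene. Friction and masses are not known exactly. Their poses are not given: they have to be found in the camera images.
- probe: the hand test probe, standing in its rest; 114 mm long, 90 g. Origin at its tip, z axis from tip to handle. Steel shaft 8 mm in diameter from 0 to 45 mm (last 5 mm tapered to a 3 mm tip), black round finger guard 30 mm in diameter from 45 to 50 mm, round grey handle 22 mm in diameter from 50 to 108 mm (where to grip), top at 114 mm.
- rest: black rest block 56 x 56 mm, 60 mm high, on a 76 x 76 x 6 mm foot, fixed to the bench; origin at the centre of its underside. A vertical hole 14 mm in diameter and 52 mm deep goes down from the middle of its top; the probe's guard lies on the top, so its tip starts 15 mm above the bench.
- wide_guide: funnel-mouthed steel guide, 42 mm high, fixed in one of three places on the jig's bridge. Origin on its vertical axis at its underside, 60 mm above the bench. Mouth 33 mm wide inside, 40 outside; it narrows over 15 mm of height to a round 11 mm hole with its floor (the contact) 3 mm above the origin. A seated probe's guard is 6 mm above the mouth.
- jig: board-test jig, fixed to the bench: grey base plate 170 x 215 x 8 mm with a green circuit board and, across the middle along its y axis, an aluminium bridge 40 x 205 mm, top 60 mm above the bench. Three guides 60 mm apart stand on it, each 42 mm high: the wide one and two slim ones (18 mm in diameter, 4 mm holes). Origin: centre of the plate's underside.
There are look-alikes about, which are no part of the job. There is more than one size of the probe; the job needs the smaller.

How it is judged:
By the outcome, as a careful person would: the job done as asked, in the order asked, and still so for the second after the job is handed in, with the robot touching nothing.
It also fails if it takes over 38 s, if anything falls off the work surface, if the arm or the gripper's body presses on something with over 40 N, if the wrist force passes 120 N, or if a joint passes its speed limit or range.

### The arm

A 6-joint arm with a two-finger parallel gripper is mounted at the origin on a cart in front of the work surface, level with it; the furniture and walls round the work are solid. World frame = base frame: x ahead of the robot, y to its left, z up, the work surface at z = 0. Lengths are in mm, angles in degrees, forces in N, time in s.
With the tool pointing down it reaches from about 300 to 850 mm from the base axis. Payload 4.2 kg.
Tool frame: the origin (TCP) lies on the centre line of the jaws, within the pads' length; the fingertips stand 14 mm ahead of it and the grasp point (between the pads) lies 5 mm behind it (env.finger_overhang is the z of the fingertips in the tool frame, in mm); z points along the fingers, y is the line along which they close (so a half turn about z gives the same grasp; the last joint's range is limited). The gripper opens to 91 mm and grips with 3 to 60 N. Pads are 32 mm wide; open, the fingers measure 118 mm over their backs; the gripper's body (76 mm by 178 mm) begins 60 mm behind the grasp point.
Start: joints at [-69.614, 18.312, 89.639, -0, 72.044, -1.146], TCP at [211.038, -534.887, 227.976] pointing down, gripper open.
Joint ranges: [-177.97, 177.97], [-48.28, 115.42], [12.27, 149.76], [-77.06, 257.06], [2.81, 150.46], [-146.56, 146.56]. Speed limits (degrees/s): [147.25, 147.25, 180, 180, 180, 180].

### API

Orientations are given as [roll, pitch, yaw] about the fixed x, y, z axes, in that order (R = Rz(yaw) Ry(pitch) Rx(roll)).
In Python, from workcell import sensors, viewer, env gives the robot as it stands. The module is installed in compiled form; this text tells all that it offers.
- The arm moves only by the tool step_arm, never from a script. Its argument "plan" is one flat list of numbers, 6 for each row, row after row: the shift along the tool's x, y, z in cm, then the turn, a rotation vector about the tool's x, y, z in rad. In form: [x, y, z, wx, wy, wz, x, y, z, wx, wy, wz, ...]. A call has 1 to 5 rows; each row shifts and turns the commanded pose from where the row before left it, along the tool's axes as they then stand; what a row does not reach is not made up. A row lasts 1/12 s, in which the tool goes at most 41.7 mm and 7.16 degrees, less where a joint would pass 70% of its speed; a pose out of reach is approached as far as the arm can. A call is refused whole if a number of a shift passes 4.17 or a number of a turn 0.125, either way. A call with a gripper value outside its range is refused whole. "hand" is the finger opening in cm, from 0 to 9.12, set as the call begins (left out, the last holds). The fingers move at their own pace and stop on an object; "newtons" is the grip in N (left out, the last holds). Time passes only in rows, so rows that do not move let the fingers close. It gives the time, the measured TCP pose, the force, the opening and the grip force at its end, in the units of the state.
- sensors.state(): the state, without advancing time (a new reading comes with each control period).
- viewer.grab_frame(name): name is "side" or "top"; returns a dict with "img" (480x640x3 uint8, red, green, blue), "fx", "fy", "cx", "cy" (pixels), "position" and "attitude" of the camera in the world. Camera axes: x right, y down, z forward; pixel columns grow to the right and rows downward; lengths in mm; the calibration is good to about 2 mm. A picture is of the moment at which its call begins. There is no depth.
- env.job_done(): hands the job in; it is judged then, once.
Trained networks look in a picture, given as the dict that the camera call returned (one of the last four; its "shot" number tells which), for a name from the list of things; names that differ only in an ending like _2 or _b are one class to them, and where a whole thing is asked for, a point or a joint stands for the part that bears it (a point fixed in the world has none). Each returns a list of dicts, best first, with "score" (0 to 1); they miss things now and then, are a little off and sometimes report something else, mostly with a low value. They report only what shows in the picture. A call takes as long as a camera call. They do not tell look-alikes from the thing itself.
- viewer.boxes_of(name, picture): "location" ([column, row] in pixels, amid what is visible of it).
- viewer.pinpoint(name, picture): "location" ([column, row] in pixels: a listed point, or the origin of a listed thing).
The state is a dict: "time_s": time; "qpos": joint angles; "qvel": joint speeds; "effort": joint torques, N m; "ee_pos": TCP position; "ee_rot": TCP orientation; "force": force on the tool from outside, world axes, zero at the start; "torque": the same for the moment, N m; "gripper_width": finger opening in mm; "gripper_force": force on a finger pad.
Only numpy, scipy, OpenCV 4.12 (cv2) and the standard library are available. Lean on these libraries where they do the work, as an engineer would, in place of code of your own. Each camera call takes 0.05 s, during which the arm holds its last target. There are 200 camera calls.

## Working session

There is one attempt and no reset: what is moved stays moved. The work goes in short steps, Python scripts to look and compute and a tool call to move; the robot and the scene stay as the last step left them, time stands still between calls to the robot, and variables do not carry over. Pictures are saved under pics/ and viewed, at most 10 in all, crops included, and the job is handed in when it is done.

Besides the shell and the picture viewer there is one more tool, called after ">>>" as a command line: name --argument value ..., lists and objects as JSON in quotes. step_arm: Moves the arm, as the interface text tells. Its arguments: {"type":"object","properties":{"plan":{"type":"array","items":{"type":"number"}},"hand":{"type":"number"},"newtons":{"type":"number"}},"required":["plan"]}

```bash
mkdir -p pics; cat > h.py <<'E'
import cv2,numpy as np
from scipy.spatial.transform import Rotation as R
from workcell import sensors,viewer,env
def att(a):
    a=np.array(a,float)
    return a if a.shape==(3,3) else R.from_euler('xyz',a,degrees=True).as_matrix() if a.size==3 else R.from_quat(a).as_matrix()
def ray(p,uv):
    d=att(p['attitude'])@np.array([(uv[0]-p['cx'])/p['fx'],(uv[1]-p['cy'])/p['fy'],1]);return np.array(p['position'],float),d/np.linalg.norm(d)
def tri(p,a,q,b):
    o,d=ray(p,a);o2,e=ray(q,b);s=np.linalg.lstsq(np.c_[d,-e],o2-o,rcond=None)[0]
    x,y=o+s[0]*d,o2+s[1]*e;return (x+y)/2,np.linalg.norm(x-y)
def onz(p,uv,z):
    o,d=ray(p,uv);return o+d*(z-o[2])/d[2]
def proj(p,X):
    c=att(p['attitude']).T@(np.array(X,float)-np.array(p['position']));return [p['cx']+p['fx']*c[0]/c[2],p['cy']+p['fy']*c[1]/c[2]]
def save(n,img):cv2.imwrite(f'pics/{n}.png',cv2.cvtColor(np.ascontiguousarray(img),cv2.COLOR_RGB2BGR))
E
cat > a.py <<'E'
from h import *
for c in('side','top'):
    p=viewer.grab_frame(c);save(c+'0',p['img']);print(c,p['position'],p['attitude'],p['fx'],p['cx'],p['cy'])
    for n in('probe','rest','wide_guide','jig'):
        for f in('boxes_of','pinpoint'):print(n,f,[(np.round(d['location']).tolist(),round(d['score'],2)) for d in getattr(viewer,f)(n,p)])
s=sensors.state();print(s['ee_pos'],s['ee_rot'],s['time_s'],env.finger_overhang)
E
python3 a.py
```

```text
side [236.48545281 632.86556597 548.30062109] [-123.28246083   -0.29701243 -155.30317033] 525.7182953937739 325.06075153468277 235.7785124662289
probe boxes_of [([385.0, 197.0], 0.72), ([336.0, 188.0], 0.56)]
probe pinpoint [([333.0, 233.0], 0.9)]
rest boxes_of [([384.0, 231.0], 0.68)]
rest pinpoint [([384.0, 240.0], 0.69)]
wide_guide boxes_of [([210.0, 315.0], 0.76)]
wide_guide pinpoint [([209.0, 333.0], 0.6)]
jig boxes_of [([237.0, 344.0], 0.97)]
jig pinpoint [([232.0, 331.0], 0.73)]
top [441.68309293  -8.7547005  939.41963776] [-173.93217645    0.58208664  -91.69176087] 488.6984706245333 317.5062367379592 244.35785423268263
probe boxes_of [([412.0, 266.0], 0.77), ([392.0, 232.0], 0.72)]
probe pinpoint [([387.0, 224.0], 0.8), ([406.0, 271.0], 0.53)]
rest boxes_of [([402.0, 276.0], 0.81)]
rest pinpoint [([404.0, 271.0], 0.91)]
wide_guide boxes_of [([183.0, 224.0], 0.6)]
wide_guide pinpoint [([188.0, 225.0], 0.75)]
jig boxes_of [([230.0, 224.0], 0.78)]
jig pinpoint [([225.0, 222.0], 0.75)]
[ 211.03518011 -534.89560938  228.0053853 ] [ 1.79992452e+02 -1.10349329e-05  2.15312752e+01] 0.9 14.0
```

View pics/side0.png

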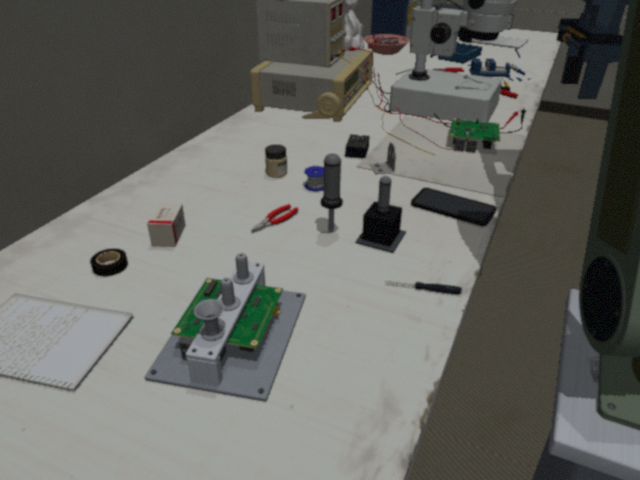

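View pics/top0.png

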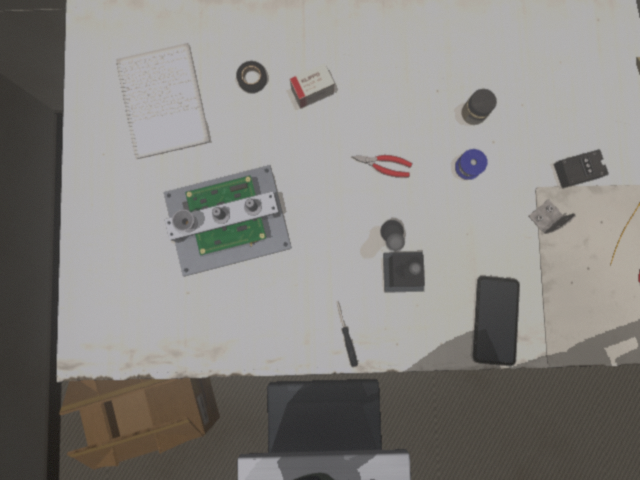

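The side view shows the smaller probe in the rest at about (385,190), and the larger look-alike standing free at (332,180). The funnel guide is nearest the camera at (209,315), with the slim guides at (228,292) and (242,268). The top view shows the rest probe at (414,268), the big one at (392,232) and the funnel at (183,221).

Candidates for the probe are side (385,190) and side (332,180). I choose the one in the black rest, (385,190), because it is smaller. Only one funnel guide is visible. Next I check with a close crop and triangulate.

```bash
cat > b.py <<'E'
from h import *
s=viewer.grab_frame('side');t=viewer.grab_frame('top')
c=lambda im,x,y,w,h,k:cv2.resize(im[y:y+h,x:x+w],None,fx=k,fy=k,interpolation=cv2.INTER_CUBIC)
A=np.hstack([c(s['img'],310,145,100,110,4),c(t['img'],370,205,100,110,4)])   # 400x440 each
A=A[:,:800]
B=np.hstack([c(s['img'],150,240,160,60,2.5),c(t['img'],150,190,160,60,2.5)])
save('crop1',np.vstack([A,B]))
for n,a,b in(('rest',(384,240),(404,271)),('guide0',(209,333),(188,225)),('jig',(232,331),(225,222)),('ptop',(385,179),(415,268)),('big',(332,158),(393,228))):
    print(n,*[np.round(v,1) for v in tri(s,a,t,b)])
print(onz(t,(404,271),0),onz(s,(384,240),0),onz(t,(415,268),129),onz(t,(183,221),102))
E
python3 b.py
```

```text
rest [ 482.3 -168.5   -5.8] 6.8
guide0 [581.1 233.7  61.6] 7.2
jig [591.  175.2  11.2] 3.8
ptop [ 484.2 -163.9  125.1] 0.5
big [ 556.2 -120.3  168.3] 21.1
[ 485.32724832 -166.52591842    0.        ] [ 476.5711962  -161.14153654    0.        ] [ 483.74961418 -163.27482679  129.        ] [578.85298364 229.46014945 102.        ]
```

View pics/crop1.png

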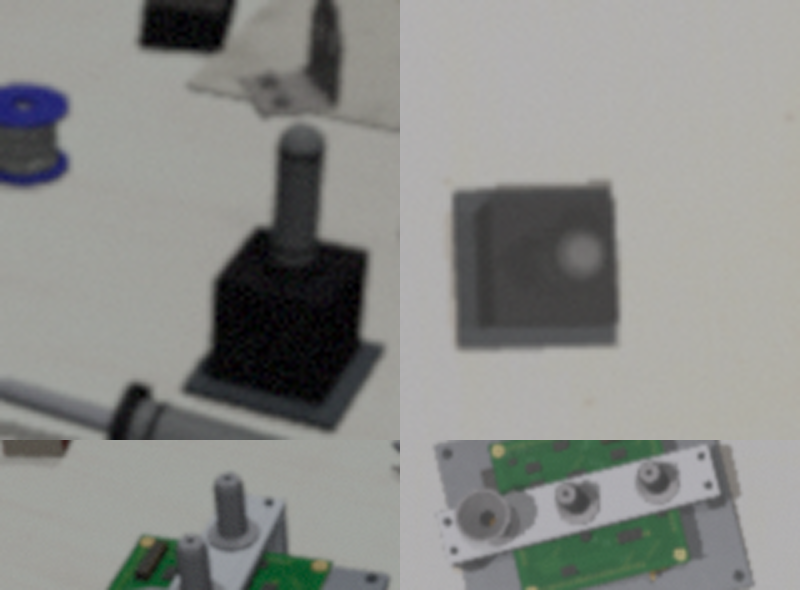

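The close crop shows the small probe upright in the rest: handle top at side (385,179), top (415,268). The big look-alike has toppled since the first frame, and its handle now shows at side about (350,250). I need to see where it has come to rest.

```bash
cat > c.py <<'E'
from h import *
s=viewer.grab_frame('side');t=viewer.grab_frame('top')
k=np.hstack([cv2.resize(s['img'],(400,300)),cv2.resize(t['img'],(400,300))])
c=lambda im,x,y:cv2.resize(im[y:y+75,x:x+100],(400,300),interpolation=cv2.INTER_CUBIC)
save('both2',np.vstack([k,np.hstack([c(s['img'],160,270),c(t['img'],140,185)])]))
print(sensors.state()['time_s'])
E
python3 c.py
```

```text
1.1
```

View pics/both2.png

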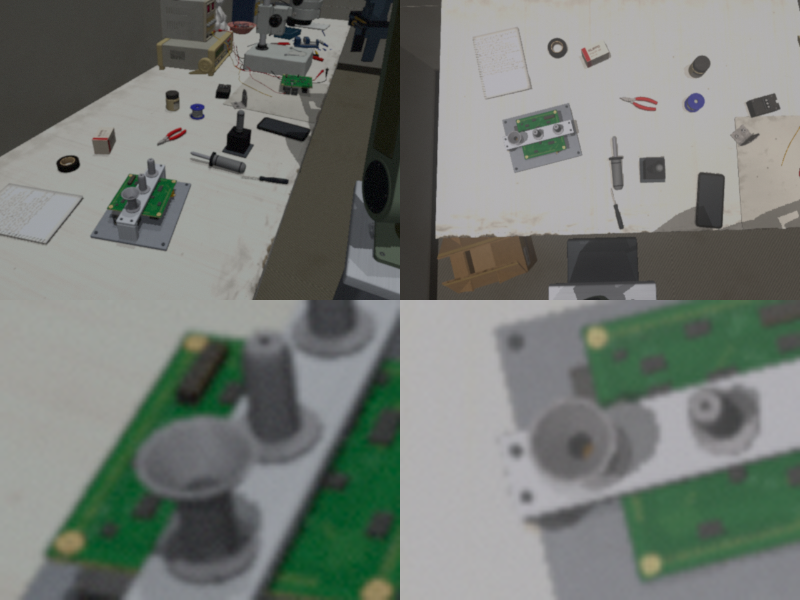

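```bash
cat > d.py <<'E'
from h import *
s=viewer.grab_frame('side');t=viewer.grab_frame('top')
print('mouth',tri(s,(208.8,309.3),t,(183.3,220.5)),onz(t,(183.3,220.5),102),onz(s,(208.8,309.3),102))
print('probe top',tri(s,(385,179),t,(415,268)))
st=sensors.state();Rt=R.from_euler('xyz',st['ee_rot'],degrees=True).as_matrix()
print(Rt.T@(np.array([484,-163.5,228])-st['ee_pos'])/10)
E
python3 d.py
```

```text
mouth (array([581.20585895, 230.14182645, 100.15005889]), np.float64(2.631785968860263)) [579.7151016 228.9374211 102.       ] [581.17586675 232.06820588 102.        ]
probe top (array([ 484.21392973, -163.93772743,  125.088347  ]), np.float64(0.5482143801862498))
[ 3.90199691e+01 -2.45294662e+01 -4.26710209e-03]
```

>>> step_arm --plan '[3.2,-2,0,0,0,0,3.2,-2,0,0,0,0,3.2,-2,0,0,0,0,3.2,-2,0,0,0,0,3.2,-2,0,0,0,0]' --hand 6 --newtons 30

```text
time_s: 1.62
ee_pos: [323.8, -381.7, 228.1]
ee_rot: [180.0, -0.0, 21.5]
force: [0.5, 0.4, 0.1]
gripper_width: 61.6
gripper_force: 0.0
```

>>> step_arm --plan '[3.2,-2,0,0,0,0,3.2,-2,0,0,0,0,3.2,-2,0,0,0,0,3.2,-2,0,0,0,0,3.2,-2,0,0,0,0]'

```text
time_s: 2.03
ee_pos: [436.1, -229.8, 228.2]
ee_rot: [180.0, -0.0, 21.5]
force: [-0.4, -0.2, 0.0]
gripper_width: 60.2
gripper_force: 0.0
```

>>> step_arm --plan '[3,-2,0,0,0,0,2.5,-1.5,0,0,0,0,1.5,-1,0,0,0,0,0,0,0,0,0,0,0,0,0,0,0,0]'

```text
time_s: 2.45
ee_pos: [484.0, -163.4, 227.9]
ee_rot: [180.0, 0.0, 21.7]
force: [-0.4, -0.3, -0.3]
gripper_width: 60.0
gripper_force: 0.0
```

```bash
cat > e.py <<'E'
from h import *
s=viewer.grab_frame('side');t=viewer.grab_frame('top')
c=lambda im,x,y:cv2.resize(im[y:y+150,x:x+100],(400,600),interpolation=cv2.INTER_CUBIC)
save('over',np.hstack([c(s['img'],335,110),c(t['img'],360,190)]))
st=sensors.state();print(st['ee_pos'],st['time_s']);Rt=R.from_euler('xyz',st['ee_rot'],degrees=True).as_matrix()
print(Rt.T@(np.array([484,-163.7,90])-st['ee_pos'])/10)
E
python3 e.py
```

```text
[ 483.32995089 -164.5270067   227.90542817] 2.55
[ 0.10225106 -0.05695868 13.79045687]
```

View pics/over.png

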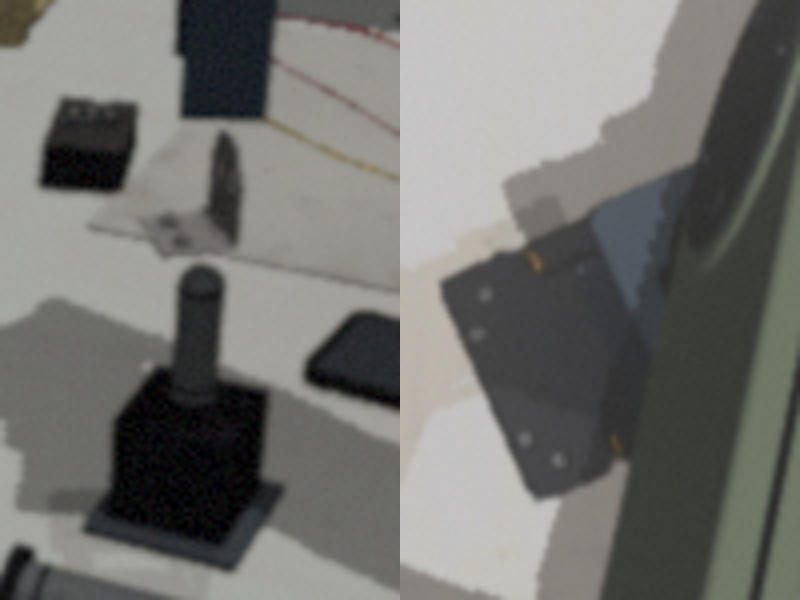

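The gripper shows above the probe in the side view (fingertip at about (391,139), probe top at (385,177)), and it is clear of the rest. I descend to the handle.

>>> step_arm --plan '[0.1,-0.05,3,0,0,0,0,0,3,0,0,0,0,0,2,0,0,0,0,0,1,0,0,0,0,0,0,0,0,0]'

```text
time_s: 2.97
ee_pos: [482.7, -163.5, 136.0]
ee_rot: [-179.8, 0.2, 21.4]
force: [-0.6, 0.1, 0.1]
gripper_width: 59.6
gripper_force: 0.0
```

```bash
cat > f.py <<'E'
from h import *
s=viewer.grab_frame('side')
st=sensors.state();print(st['ee_pos'],st['force'],st['time_s'])
Rt=R.from_euler('xyz',st['ee_rot'],degrees=True).as_matrix();P=np.array(st['ee_pos'])
tips=[proj(s,P+Rt@[0,y,14]) for y in(-30,0,30)];print(np.round(tips))
x,y=335,110
save('near',cv2.resize(s['img'][y:y+150,x:x+130],None,fx=4,fy=4,interpolation=cv2.INTER_CUBIC))
E
python3 f.py
```

```text
[ 483.97536024 -163.79961406  137.62281197] [ 0.13443986 -0.81991363  0.26271124] 3.0167
[[386. 188.]
 [385. 180.]
 [385. 172.]]
```

View pics/near.png

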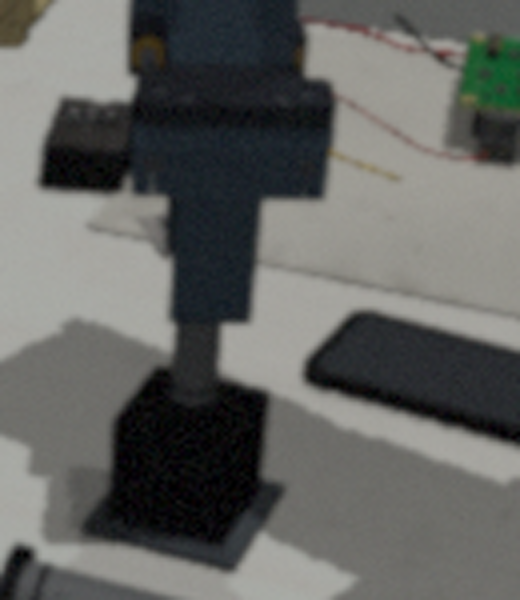

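The side view shows the fingers straddling the handle: fingertip centre at about (388,190), handle at (384,200). That puts the tool roughly 3 mm toward image right, so I nudge tool x by +0.2 cm, finish the descent and close.

>>> step_arm --plan '[0.2,0,1.5,0,0,0,0,0,1.5,0,0,0,0,0,1.2,0,0,0,0,0,0.6,0,0,0,0,0,0,0,0,0]'

```text
time_s: 3.43
ee_pos: [486.6, -162.7, 90.1]
ee_rot: [180.0, -0.0, 21.5]
force: [0.1, 0.2, 0.5]
gripper_width: 60.2
gripper_force: 0.0
```

>>> step_arm --plan '[0,0,0,0,0,0,0,0,0,0,0,0,0,0,0,0,0,0,0,0,0,0,0,0,0,0,0,0,0,0]' --hand 1.5 --newtons 30

```text
time_s: 3.85
ee_pos: [486.8, -162.4, 90.5]
ee_rot: [180.0, -0.0, 21.5]
force: [-0.5, -0.6, 0.1]
gripper_width: 29.7
gripper_force: 0.0
```

>>> step_arm --plan '[0,0,0,0,0,0,0,0,0,0,0,0,0,0,0,0,0,0,0,0,0,0,0,0,0,0,0,0,0,0]'

```text
time_s: 4.27
ee_pos: [486.7, -162.4, 90.2]
ee_rot: [180.0, -0.0, 21.5]
force: [0.3, 0.3, 1.9]
gripper_width: 21.2
gripper_force: 30.0
```

>>> step_arm --plan '[0,0,-1,0,0,0,0,0,-2.5,0,0,0,0,0,-3,0,0,0,0,0,-3,0,0,0,0,0,-3,0,0,0]'

```text
time_s: 4.68
ee_pos: [486.0, -162.0, 216.6]
ee_rot: [-180.0, 0.0, 21.5]
force: [0.8, -0.5, -0.7]
gripper_width: 21.2
gripper_force: 30.0
```

>>> step_arm --plan '[0,0,-0.5,0,0,0,0,0,0,0,0,0,0,0,0,0,0,0]'

```text
time_s: 4.93
ee_pos: [485.8, -162.0, 219.3]
ee_rot: [-179.9, 0.1, 21.5]
force: [-0.6, -0.2, -0.8]
gripper_width: 21.0
gripper_force: 30.0
```

```bash
cat > g.py <<'E'
from h import *
s=viewer.grab_frame('side')
st=sensors.state();print(st['ee_pos'],st['gripper_width'],st['force'],st['time_s'])
Rt=R.from_euler('xyz',st['ee_rot'],degrees=True).as_matrix();P=np.array(st['ee_pos'])
print('tip pred',np.round(proj(s,P+Rt@[0,0,75]),1),'guard',np.round(proj(s,P+Rt@[0,0,27.5]),1),'mm/px',np.linalg.norm(P-s['position'])/s['fx'])
print('pin',[(np.round(d['location'],1),d['score']) for d in viewer.pinpoint('probe',s)])
print((Rt.T@(np.array([580.5,230,P[2]])-P)/10).round(2))
x,y=320,60
save('lift',cv2.resize(s['img'][y:y+150,x:x+150],None,fx=4,fy=4,interpolation=cv2.INTER_CUBIC))
E
python3 g.py
```

```text
[ 485.41827984 -161.87765091  218.49873931] 21.255854282485718 [-0.51828744 -0.66495394 -1.49946359] 4.9833
tip pred [384.9 169.9] guard [386.8 144.4] mm/px 1.703843946449645
pin [(array([385.8, 170.3]), 0.79), (array([306.5, 248.4]), 0.73)]
[ 2.323e+01 -3.296e+01  1.000e-02]
```

View pics/lift.png

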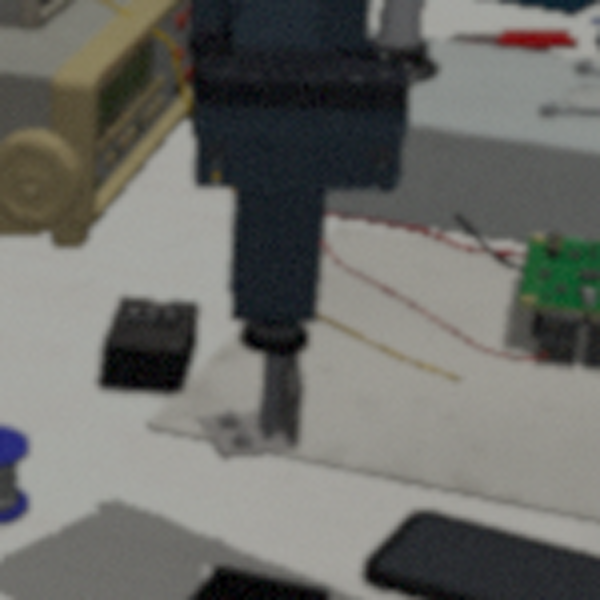

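The probe is held upright, guard at side (388.7,144) and tip at about (386,170), both within 2 px of prediction. Next I carry it over the funnel.

>>> step_arm --plan '[1,-1.5,0,0,0,0,2.1,-3,0,0,0,0,2.1,-3,0,0,0,0,2.1,-3,0,0,0,0,2.1,-3,0,0,0,0]'

```text
time_s: 5.45
ee_pos: [523.6, -0.7, 218.1]
ee_rot: [-179.9, 0.2, 21.5]
force: [0.4, -0.5, -0.8]
gripper_width: 21.5
gripper_force: 30.0
```

>>> step_arm --plan '[2.1,-3,0,0,0,0,2.1,-3,0,0,0,0,2.1,-3,0,0,0,0,2.1,-3,0,0,0,0,2.1,-3,0,0,0,0]'

```text
time_s: 5.87
ee_pos: [566.3, 177.5, 217.8]
ee_rot: [-180.0, 0.2, 21.5]
force: [1.6, 0.1, -1.4]
gripper_width: 21.2
gripper_force: 30.0
```

>>> step_arm --plan '[2.1,-3,0,0,0,0,1.2,-1.5,0,0,0,0,0,0,0,0,0,0,0,0,0,0,0,0,0,0,0,0,0,0]'

```text
time_s: 6.28
ee_pos: [580.4, 228.9, 218.4]
ee_rot: [180.0, 0.2, 21.5]
force: [0.1, -0.2, -1.4]
gripper_width: 21.3
gripper_force: 30.0
```

```bash
cat > i.py <<'E'
from h import *
s=viewer.grab_frame('side');t=viewer.grab_frame('top')
st=sensors.state();print(st['ee_pos'],st['ee_rot'],st['gripper_width'],st['force'],st['time_s'])
Rt=R.from_euler('xyz',st['ee_rot'],degrees=True).as_matrix();P=np.array(st['ee_pos'])
print('tip pred',np.round(proj(s,P+Rt@[0,0,75]),1),'guard',np.round(proj(s,P+Rt@[0,0,27.5]),1),'mouth under TCP',np.round(proj(s,[P[0],P[1],102]),1))
print('pin',[(np.round(d['location'],1),d['score']) for d in viewer.pinpoint('probe',s)])
x,y=140,200
save('fun',cv2.resize(s['img'][y:y+150,x:x+150],None,fx=4,fy=4,interpolation=cv2.INTER_CUBIC))
E
python3 i.py
```

```text
[580.75059196 228.45066474 219.31436639] [1.79975151e+02 1.00322857e-01 2.14570930e+01] 21.250495576104644 [-0.20896515  0.574989   -0.8264934 ] 6.3833
tip pred [206.9 281.6] guard [202.1 250. ] mouth under TCP [210.7 307.7]
pin [(array([303.6, 245.3]), 0.91)]
```

View pics/fun.png

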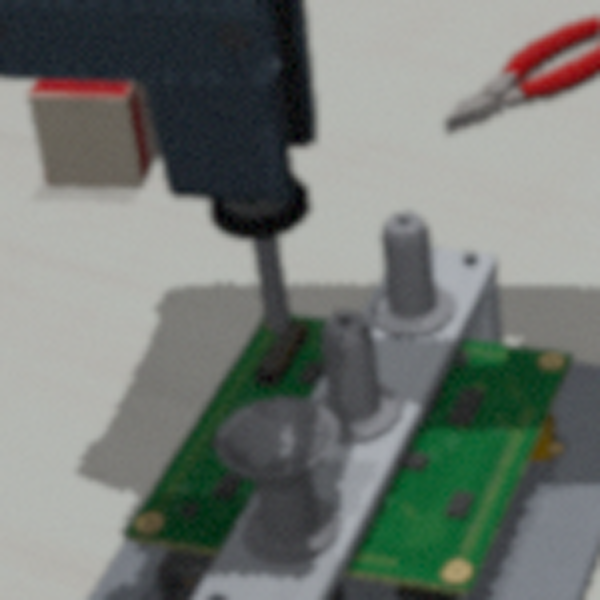

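The side view shows the tip at (210.8,281.8) and the funnel mouth centre at (209,309.3). The tip stands a few mm too far image-right and the shaft may lean slightly. I fit the shaft axis numerically.

```bash
cat > j.py <<'E'
from h import *
s=viewer.grab_frame('side');st=sensors.state()
Rt=R.from_euler('xyz',st['ee_rot'],degrees=True).as_matrix();P=np.array(st['ee_pos'])
g=cv2.cvtColor(s['img'],cv2.COLOR_RGB2GRAY).astype(float);pts=[]
for r in range(260,279):
    row=g[r,196:220];w=np.clip(np.median(row)-10-row,0,None);c=(w*np.arange(196,220)).sum()/w.sum();pts.append((r,c))
pts=np.array(pts);k=np.polyfit(pts[:,0],pts[:,1],1);print('shaft',pts[::4].round(1).tolist(),'slope',k[0],'res',np.std(pts[:,1]-np.polyval(k,pts[:,0])),'tip col',np.polyval(k,281.7))
a,b=proj(s,P+Rt@[0,0,35]),proj(s,P+Rt@[0,0,75]);print('pred slope',(b[0]-a[0])/(b[1]-a[1]),'tip',b)
def f(v):  # lateral offset along tool x at the guard, tilt about tool y -> cols
    return [np.interp(r,[q[1] for q in Q],[q[0] for q in Q]) for Q in[[proj(s,P+Rt@[v[0]+v[1]*(z-27),0,z]) for z in np.linspace(20,80,30)]] for r in pts[:,0]]-pts[:,1]
from scipy.optimize import least_squares
v=least_squares(f,[0,0]).x;print('offset at guard mm',v[0],'tilt deg',np.degrees(v[1]),'tip off',v[0]+48*v[1])
m=proj(s,[P[0],P[1],102]);e=[proj(s,P+Rt@[d,0,117.]) for d in(0,1)];print('px per mm tool x at mouth',np.subtract(e[1],e[0]))
E
python3 j.py
```

```text
shaft [[260.0, 205.8], [264.0, 206.4], [268.0, 207.0], [272.0, 207.7], [276.0, 208.3]] slope 0.16002393441877258 res 0.08194443495045349 tip col 209.23572999395168
pred slope 0.1509782698673419 tip [np.float64(206.54451200866782), np.float64(281.19888643006107)]
offset at guard mm -2.7965567986852484 tilt deg -0.5750308980956348 tip off -3.2782935573637517
px per mm tool x at mouth [-0.77402579 -0.03222679]
```

No tilt, so I shift tool x by +0.4 cm and y by −0.15 cm, then descend to just inside the mouth.

>>> step_arm --plan '[0.4,-0.15,0,0,0,0,0,0,1.5,0,0,0,0,0,1.5,0,0,0,0,0,1,0,0,0,0,0,0,0,0,0]' --newtons 15

```text
time_s: 6.9
ee_pos: [583.2, 231.9, 177.5]
ee_rot: [180.0, 0.3, 21.5]
force: [-0.5, -0.1, -1.1]
gripper_width: 21.5
gripper_force: 15.0
```

```bash
cat > k.py <<'E'
from h import *
s=viewer.grab_frame('side');t=viewer.grab_frame('top')
st=sensors.state();print(st['ee_pos'],st['gripper_width'],st['force'],st['time_s'])
x,y=165,230;c=lambda im,x,y:cv2.resize(im[y:y+100,x:x+80],(400,500),interpolation=cv2.INTER_CUBIC)
save('entry',np.hstack([c(s['img'],165,240),c(t['img'],145,175)]))
E
python3 k.py
```

```text
[584.51375208 232.55311276 179.95124136] 21.233837756543497 [-0.42404692  0.50043526 -1.21586619] 7.0
```

View pics/entry.png

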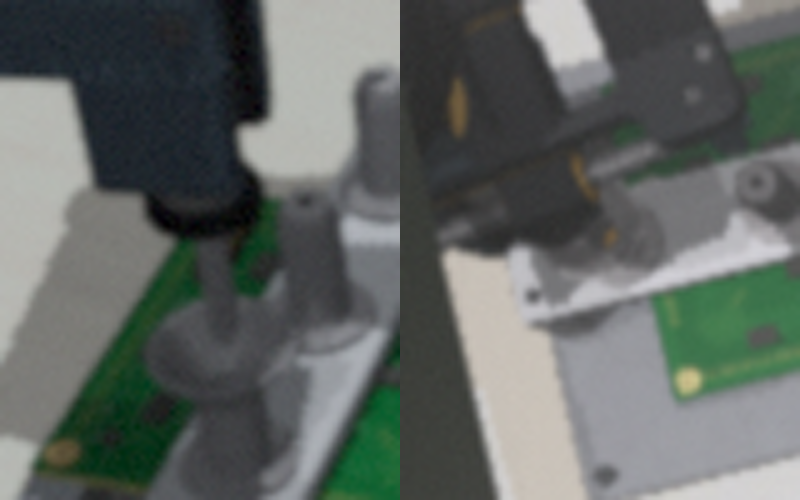

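The tip is at side (210.4,308) and the mouth centre at (208.6,310), so the tip is entering nearly centred. I lower it in slow rows while watching the force.

>>> step_arm --plan '[0.15,-0.05,0.5,0,0,0,0,0,0.5,0,0,0,0,0,0.4,0,0,0,0,0,0.3,0,0,0,0,0,0,0,0,0]'

```text
time_s: 7.42
ee_pos: [585.1, 233.5, 162.1]
ee_rot: [180.0, 0.1, 21.5]
force: [-0.2, -0.8, -1.0]
gripper_width: 21.2
gripper_force: 15.0
```

>>> step_arm --plan '[0,0,0.2,0,0,0,0,0,0.2,0,0,0,0,0,0.2,0,0,0,0,0,0,0,0,0]'

```text
time_s: 7.75
ee_pos: [585.3, 233.5, 156.5]
ee_rot: [180.0, 0.1, 21.5]
force: [0.1, -0.4, -0.8]
gripper_width: 21.7
gripper_force: 15.0
```

>>> step_arm --plan '[0,0,0.4,0,0,0,0,0,0.4,0,0,0,0,0,0.3,0,0,0,0,0,0.2,0,0,0,0,0,0,0,0,0]'

```text
time_s: 8.17
ee_pos: [585.2, 233.5, 143.1]
ee_rot: [180.0, 0.1, 21.5]
force: [-0.8, -1.1, -1.8]
gripper_width: 21.4
gripper_force: 15.0
```

>>> step_arm --plan '[0,0,0.2,0,0,0,0,0,0.15,0,0,0,0,0,0.1,0,0,0,0,0,0,0,0,0]'

```text
time_s: 8.5
ee_pos: [585.4, 233.5, 139.2]
ee_rot: [180.0, 0.0, 21.5]
force: [-1.9, -2.1, 0.1]
gripper_width: 21.4
gripper_force: 15.0
```

>>> step_arm --plan '[0,0,0.1,0,0,0,0,0,0.05,0,0,0,0,0,0,0,0,0]'

```text
time_s: 8.75
ee_pos: [585.5, 233.5, 138.1]
ee_rot: [180.0, 0.0, 21.5]
force: [-2.5, -2.5, 1.9]
gripper_width: 21.7
gripper_force: 15.0
```

Light upward force at the expected depth, so the tip is on the contact. I release and withdraw.

>>> step_arm --plan '[0,0,0,0,0,0,0,0,0,0,0,0,0,0,0,0,0,0,0,0,0,0,0,0,0,0,0,0,0,0]' --hand 5

```text
time_s: 9.17
ee_pos: [585.8, 234.0, 138.0]
ee_rot: [-180.0, -0.0, 21.5]
force: [0.2, 0.6, -0.7]
gripper_width: 49.5
gripper_force: 0.0
```

>>> step_arm --plan '[0,0,-1,0,0,0,0,0,-2,0,0,0,0,0,-3,0,0,0,0,0,-3,0,0,0,0,0,-3,0,0,0]'

```text
time_s: 9.58
ee_pos: [585.5, 233.8, 260.0]
ee_rot: [-180.0, -0.0, 21.5]
force: [0.7, -0.6, 0.4]
gripper_width: 49.7
gripper_force: 0.0
```

>>> step_arm --plan '[-3,0,0,0,0,0,-3,0,0,0,0,0,-3,0,0,0,0,0,-3,0,0,0,0,0,0,0,0,0,0,0]'

```text
time_s: 10.0
ee_pos: [469.0, 187.9, 259.0]
ee_rot: [-180.0, 0.2, 21.5]
force: [0.0, -0.7, -0.5]
gripper_width: 49.9
gripper_force: 0.0
```

```bash
cat > l.py <<'E'
from h import *
s=viewer.grab_frame('side');t=viewer.grab_frame('top')
st=sensors.state();print(st['ee_pos'],st['gripper_width'],st['force'],st['time_s'])
c=lambda im,x,y:cv2.resize(im[y:y+150,x:x+100],(400,600),interpolation=cv2.INTER_CUBIC)
save('end',np.hstack([c(s['img'],160,210),c(t['img'],140,150)]))
for z in (102,108,113,177):print(z,np.round(proj(s,[583,231.5,z]),1))
E
python3 l.py
```

```text
[473.79100157 189.63456153 259.30319978] 50.08074383421644 [ 0.01296339  0.06585839 -0.85525391] 10.1
102 [207.9 308.6]
108 [207.3 305. ]
113 [206.9 302. ]
177 [200.5 261. ]
```

View pics/end.png

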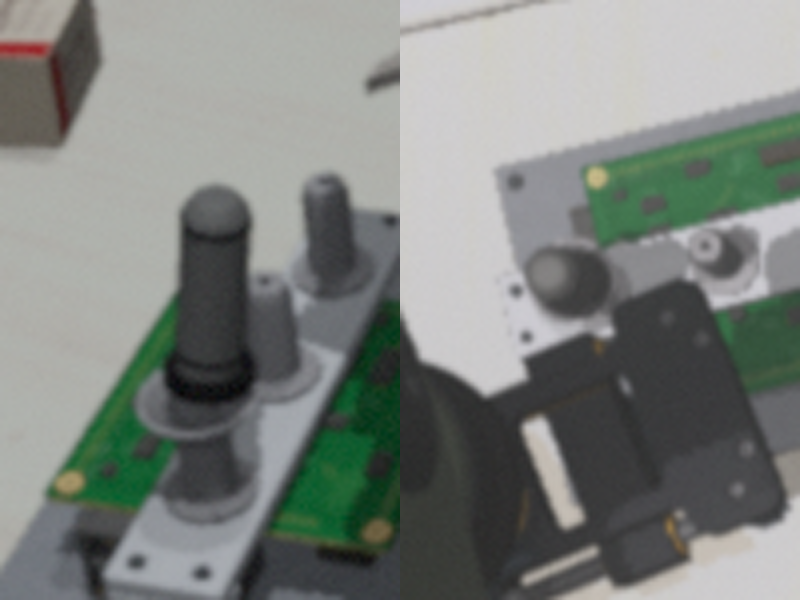

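The probe stands in the funnel by itself. Its guard, at side (212,303), sits about 6 mm above the mouth at (209,310), as it should when seated, and the gripper is clear. I hand it in.

```bash
python3 -c "
from workcell import env
print(env.job_done())"
```

```text
the job is handed in; nothing more can be done
None
```

The smaller probe was held until its tip was on the contact in the funnel-mouthed guide, now stands there by itself, and the job was handed in at about 10 s. The larger look-alike toppled onto the bench by itself before the arm moved.

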